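Hold the reference slide in the photometer beam

ROBOT

A 6-joint arm with a two-finger parallel gripper is mounted at the origin on the work surface. World frame = base frame: x ahead of the robot, y to its left, z up, the work surface at z = 0. Lengths are in m, angles in rad, forces in N, time in s.
With the tool pointing down it reaches from about 0.425 to 0.925 m from the base axis. Payload 12.5 kg.
Tool frame: the origin (TCP) lies midway between the tips of the shut fingers; the grasp point (between the pads) lies behind it (ctrl.grip_point_offset is the y of the grasp point in the tool frame, in m); y points along the fingers, z is the direction in which the jaws open and shut, and the axes are right-handed (so a half turn about y gives the same grasp; the last joint's range is limited). The gripper opens to 85 mm and grips with 20 to 120 N. Pads are 22 mm wide; open, the fingers measure 114 mm over their backs; the gripper's body (76 mm by 85 mm) begins 54 mm behind the grasp point. The pads swing forward as they close: fully open they stand 13 mm farther back than shut.
Start: joints at [1.121, 0.491, 1.559, -0, 1.092, -0.106], TCP at [0.211, 0.588, 0.231] pointing down, gripper open.
Joint ranges: [-3.1, 3.1], [-0.84, 2.19], [0.05, 2.79], [-1.13, 4.28], [0.06, 2.93], [-2.69, 2.69]. Speed limits (rad/s): [2.22, 2.22, 2.79, 3.14, 3.14, 3.14].

INTERFACE

Orientations are given as [roll, pitch, yaw] about the fixed x, y, z axes, in that order (R = Rz(yaw) Ry(pitch) Rx(roll)).
In Python, from plant import get_obs, viewer, ctrl, spotter gives the robot as it stands.
- The arm moves only by the tool drive_tool, never from a script. Its argument "commands" is a list of rows, each a list of 5 numbers: the opening, from 0 (shut) to 1 (fully open), then the shift along the tool's x, y, z normalised to -1 to 1, where 1 is 750 mm, then the turn about the tool's y normalised to -1 to 1, where 1 is pi rad. A call has 1 to 12 rows; each row is the pose to reach, as a shift and turn from the pose commanded when the call began, along the tool's axes at that moment, turning the shorter way round; what a row does not reach only later rows make up. A row lasts 1/12 s, in which the tool goes at most 41.7 mm and 7.16 degrees, less where a joint would pass 70% of its speed; a pose out of reach is approached as far as the arm can. A call with a number of a shift or a turn outside -1 to 1 is refused whole. A call with a gripper value outside its range is refused whole. The fingers move at their own pace and stop on an object; "force" is the grip in N (left out, the last holds). Time passes only in rows, so rows that repeat a pose let the fingers close. It gives the time, the measured TCP pose, the force and the opening at its end, in the units of the state.
- get_obs(): the state, without advancing time (a new reading comes with each control period).
- viewer.snapshot(name): name is "side" or "top" or "wrist"; returns a dict with "image" (400x640x3 uint8, red, green, blue), "range_z" (400x640 float32, m along the optical axis (not along the pixel's ray), 0 where there is no reading), "fx", "fy", "cx", "cy" (pixels), "D" ([k1, k2, p1, p2, k3] as OpenCV has them; the pictures are not rectified), "R" (3x3) and "t" (3): a world point X has camera coordinates R X + t; the wrist camera has in their place "T_tool_cam" (4x4, takes a point from camera to tool coordinates, whose origin is the TCP and whose axes are the tool frame's). Camera axes: x right, y down, z forward; pixel columns grow to the right and rows downward; lengths in m; the calibration is good to about 2 mm. A picture is of the moment at which its call begins: read the wrist's pose just before it.
- ctrl.close_job(): hands the job in, once; it reports no verdict.
Trained networks look in a picture, given as the dict that the camera call returned (one of the last four; its "shot" number tells which), for a name from the list of things; names that differ only in an ending like _2 or _b are one class to them, and where a whole thing is asked for, a point or a joint stands for the part that bears it (a point fixed in the world has none). Each returns a list of dicts, best first, with "score" (0 to 1); they miss things now and then, are a little off and sometimes report something else, mostly with a low value. They report only what shows in the picture. A call takes as long as a camera call.
- spotter.recognise(label, picture): "point" ([x, y, z] in m, in the coordinates of the camera as it stood for that picture, good to about 4 mm: the middle of the surface that is visible of it).
The state is a dict: "time_s": time; "joint_pos": joint angles; "dq": joint speeds; "tau": joint torques, N m; "tool_pos": TCP position; "eef_rot": TCP orientation; "force": force on the tool from outside, world axes, zero at the start; "ft_torque": the same for the moment, N m; "grip_width": opening from 0.0 (shut) to 1.0 (fully open).
Only numpy, scipy, OpenCV 4.12 (cv2) and the standard library are available. Lean on these libraries where they do the work, as an engineer would, in place of code of your own. Each camera call takes 0.05 s, during which the arm holds its last target.

TASK

Check the photometer: take the reference slide with the round window out of the rack and lower it upright through the slot in the photometer's deck until its window is in line with the two lens tubes. It is fragile, so grip it lightly (about 20 to 35 N, never over 50 N on either finger) and do not force it against the photometer; leave the other slide, the bottle, the beaker and the jar where they are. Finish while still holding the slide still in the beam: it hangs in the gripper, do not let go.

Things in the scene. Friction and masses are not known exactly. Their poses are not given: they have to be found in the camera images.
- round_slide: The slide to use: upright aluminium plate 40 mm wide (own y), 8 thick (x), 100 tall (z), with a 24 mm round glass window, topped by one solid black grip tab 30 wide (y), 12 thick (x), 40 tall; 140 mm tall in all. Origin: centre of the underside. Starts standing in one rack pocket. About 0.1 kg. Symmetric, either face may go either way. If dropped, the tab (thicker than the slot) stops on the deck.
- round_window (a point): Centre of the round window, on the slide's axis 40 mm above its underside.
- square_slide: The other slide in the rack, same sizes and materials, but a square window and a tab of two separate ears with a 10 mm gap between. Origin: centre of its underside. Not to be moved.
- rack: Fixed grey plastic rack, 70 mm (own x) by 160 (own y), 30 tall. Two pockets at y = +37.5 and -37.5 mm, each 11 (x) by 43 (y) mm, floor 8 mm above the bench (22 deep); a slide stands in each, its thickness along rack x. Which slide is in which pocket varies. Origin: centre of the underside.
- photometer: Fixed photometer head, base 130 mm (own x) by 240 (own y). Between two white towers (135 tall, inner faces at y = +65 and -65) an aluminium deck 90 x 90, 12 thick, its top 140 mm above the bench, stands on four posts; under it two black lens tubes (30 diameter) face each other along own y, 28 mm apart. One central slot in the deck. Origin: centre of the underside.
- slot (a point): Centre of the slot's mouth at the deck's top. The slot is 42 mm long along the photometer's x, 10 mm wide along its y (2 mm more than the slide each way), with a 3 mm chamfer round its top edge, straight down through the deck. Nothing stands below it down to the base (20 mm above the bench).
- beam (a point): Point on the axis of the lens tubes midway between them, 35 mm straight below the slot's mouth; the centre of the round window belongs here, the slide's faces looking at the tubes.
- bottle: Bystander: amber bottle with a blue cap, 56 mm diameter, 110 mm tall. Origin: centre of its underside.
- beaker: Bystander: open glass beaker, 68 mm diameter, 85 mm tall. Origin: centre of its underside.
- jar: Bystander: small white jar, 52 mm diameter, 60 mm tall. Origin: centre of its underside.

How it is judged:
On the way, in this order (a step that is already met when the one before it is completed fails the run):
1. the round-window slide is lifted clear of the rack (height (world z) of round_slide above 0.045 m and contact force between the fingers and round_slide above 3 N), for 0.2 s.
2. its lower end has entered the slot from above (x of round_slide in the frame of slot between -0.004 and 0.004 m and y of round_slide in the frame of slot between -0.004 and 0.004 m and z of round_slide in the frame of slot between -0.06 and -0.006 m), for 0.1 s.
At the end, for the whole second after the job is handed in: Held by the fingers (over 3 N) in the slot: window centre within 6 mm in height and 4 mm sideways of the beam point, upright within 3.4 degrees, square to the tubes within 8.6, under 20 mm/s, under 8 N on the photometer; other slide within 15 mm of its start (x of round_window in the frame of beam between -0.004 and 0.004 m and y of round_window in the frame of beam between -0.004 and 0.004 m and z of round_window in the frame of beam between -0.006 and 0.006 m and angle between round_slide's own z axis and vertical below 0.06 rad and angle between the x axis of round_slide and the y axis of photometer, either way round below 0.15 rad and contact force between the fingers and round_slide above 3 N and contact force between round_slide and photometer below 8 N and linear speed of round_slide below 0.02 m/s and distance of square_slide from where it was at the start of the episode below 0.015 m); the arm keeps its last pose, push and grip.
It fails at once if the slide is squeezed by the two fingers with more than 55 N each, 110 N summed over both (contact force between the fingers and round_slide above 110 N).
It fails at once if the slide is pressed against the photometer with more than 30 N (contact force between round_slide and photometer above 30 N).
It fails at once if the other slide is moved by more than 15 mm (distance of square_slide from where it was at the start of the episode above 0.015 m).
It fails at once if the bottle, beaker or jar is moved by more than 30 mm (distance of any of bottle, beaker, jar from where it was at the start of the episode above 0.03 m).
It also fails if it takes over 48 s, if anything falls off the work surface, if the arm or the gripper's body presses on something with over 40 N, if the wrist force passes 120 N, or if a joint passes its speed limit or range.

## Working session

There is one attempt and no reset: what is moved stays moved. The work goes in short steps, Python scripts to look and compute and a tool call to move; the robot and the scene stay as the last step left them, time stands still between calls to the robot, and variables do not carry over. Pictures are saved under pics/ and viewed, and the job is handed in when it is done.

Besides the shell and the picture viewer there is one more tool, called after "Call:" by a JSON object that holds its "op" and its "data". drive_tool: Moves the arm, as the interface text tells. Scaled input: -1 to 1 covers 750 mm each way for a shift and pi rad each way for a turn. Its arguments: {"type":"object","properties":{"commands":{"type":"array"},"force":{"type":"number"}},"required":["commands"]}

```bash
ls; mkdir -p pics; cat > h.py <<'E'
import numpy as np, cv2
from plant import get_obs, viewer, ctrl, spotter
from scipy.spatial.transform import Rotation as Ro
def toolT():
    o=get_obs(); T=np.eye(4); T[:3,:3]=Ro.from_euler('xyz',o['eef_rot']).as_matrix(); T[:3,3]=o['tool_pos']; return T
def snap(n):
    T=toolT(); s=viewer.snapshot(n)
    if n=='wrist': s['Twc']=T@np.array(s['T_tool_cam'])
    else:
        W=np.eye(4); R=np.array(s['R']); W[:3,:3]=R.T; W[:3,3]=-R.T@np.array(s['t']); s['Twc']=W
    return s
def w(s,p): return s['Twc'][:3,:3]@np.array(p)+s['Twc'][:3,3]
def save(s,f): cv2.imwrite('pics/'+f,s['image'][:,:,::-1])
def KD(s): return np.array([[s['fx'],0,s['cx']],[0,s['fy'],s['cy']],[0,0,1.]]),np.array(s['D'],float)
def cloud(s):
    K,D=KD(s); h,wd=s['range_z'].shape
    u,v=np.meshgrid(np.arange(wd),np.arange(h)); 
    n=cv2.undistortPoints(np.stack([u,v],-1).reshape(-1,1,2).astype(float),K,D).reshape(h,wd,2)
    z=s['range_z'][...,None]; P=np.concatenate([n*z,z],-1)
    return P@s['Twc'][:3,:3].T+s['Twc'][:3,3]
def proj(s,X):
    K,D=KD(s); C=np.linalg.inv(s['Twc']); Y=np.atleast_2d(X)@C[:3,:3].T+C[:3,3]
    return cv2.projectPoints(Y,np.zeros(3),np.zeros(3),K,D)[0].reshape(-1,2)
E
python3 - <<'E'
from h import *
o=get_obs(); print(o, ctrl.grip_point_offset)
for n in ['top','side','wrist']:
    s=snap(n); save(s,n+'0.png'); print(n,s['Twc'].round(3).tolist(),s['fx'])
    for l in ['round_slide','square_slide','rack','photometer','round_window','bottle','beaker','jar']:
        print(l,[(w(s,d['point']).round(3).tolist(),round(d['score'],2)) for d in spotter.recognise(l,s)[:2]])
    np.savez('/tmp/'+n+'0.npz',**{k:np.array(v) for k,v in s.items()})
E
```

```text
pics
{'time_s': 0.0, 'joint_pos': array([ 1.12139398e+00,  4.91551672e-01,  1.55944757e+00,  2.04258205e-05,
        1.09168609e+00, -1.05620022e-01]), 'dq': array([-3.67698687e-06, -1.27668038e-03,  6.48900751e-04, -1.37336972e-04,
        6.86368987e-04,  1.92803216e-03]), 'tau': array([-2.13380690e-04, -6.18456101e+01, -2.61590391e+01, -7.89144929e-05,
        4.04662918e-03, -3.87648834e-05]), 'tool_pos': array([0.21054608, 0.58823404, 0.23073328]), 'eef_rot': array([-1.57188100e+00,  1.33208274e-04, -3.43791828e-01]), 'force': array([ 0.2887669 , -0.41444984,  0.75812753]), 'ft_torque': array([0.0170368 , 0.04652365, 0.02316062]), 'grip_width': 0.9970176975992671} -0.0187
top [[0.019, -0.987, 0.16, 0.421], [-1.0, -0.019, -0.001, -0.002], [0.005, -0.16, -0.987, 1.269], [0.0, 0.0, 0.0, 1.0]] 451.6101040128093
round_slide []
square_slide [([0.736, 0.287, 0.044], 0.47)]
rack [([0.5, 0.233, 0.032], 0.66)]
photometer [([0.518, -0.132, 0.137], 0.83)]
round_window [([0.494, 0.192, 0.145], 0.42)]
bottle [([0.756, -0.008, 0.072], 0.58)]
beaker [([0.735, 0.284, 0.043], 0.77)]
jar [([0.724, -0.3, 0.063], 0.85)]
side [[-0.991, -0.054, 0.123, 0.476], [-0.133, 0.513, -0.848, 0.89], [-0.017, -0.857, -0.515, 0.662], [0.0, 0.0, 0.0, 1.0]] 437.6911913048048
round_slide [([0.493, 0.222, 0.1], 0.62)]
square_slide [([0.507, 0.291, 0.1], 0.89)]
rack [([0.5, 0.279, 0.028], 0.9)]
photometer [([0.523, -0.013, 0.107], 0.72)]
round_window [([0.492, 0.217, 0.097], 0.81)]
bottle [([0.762, 0.011, 0.057], 0.91)]
beaker [([0.72, 0.294, 0.063], 0.61), ([0.491, 0.218, 0.097], 0.56)]
jar [([0.728, -0.281, 0.038], 0.74)]
wrist [[0.338, 0.889, 0.31, 0.131], [0.941, -0.319, -0.11, 0.617], [0.001, 0.329, -0.944, 0.374], [0.0, 0.0, 0.0, 1.0]] 299.89497210475315
round_slide []
square_slide []
rack [([0.469, 0.218, 0.03], 0.86)]
photometer []
round_window [([0.468, 0.22, 0.028], 0.67)]
bottle []
beaker []
jar []
```

View pics/top0.png

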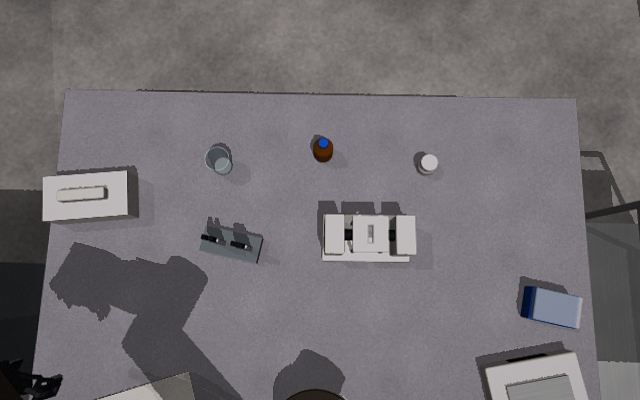

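View pics/side0.png

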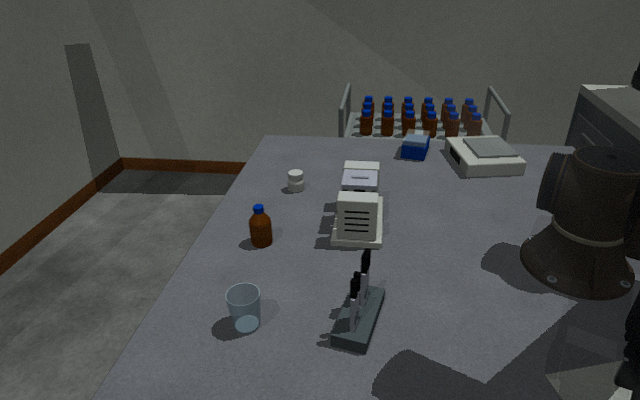

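View pics/wrist0.png

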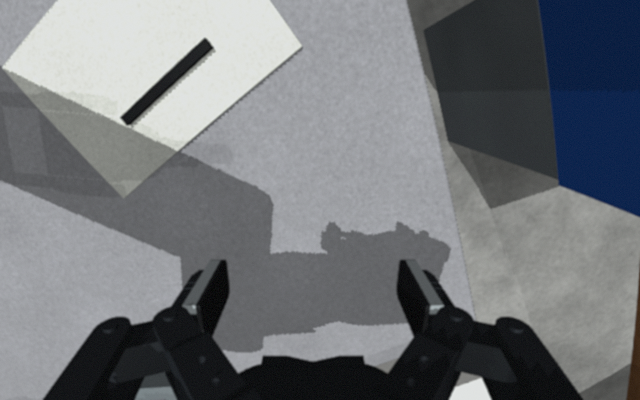

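```bash
python3 - <<'E'
from h import *
a=cv2.imread('pics/side0.png')[235:360,320:400]; b=cv2.imread('pics/top0.png')[205:275,190:275]
c=cv2.imread('pics/top0.png')[195:270,315:420]
cv2.imwrite('pics/z1.png',cv2.resize(a,None,fx=4.8,fy=4.8,interpolation=cv2.INTER_CUBIC))
m=np.hstack([cv2.resize(b,(400,330),interpolation=cv2.INTER_CUBIC),cv2.resize(c,(400,330),interpolation=cv2.INTER_CUBIC)]);cv2.imwrite('pics/z2.png',m)
s=dict(np.load('/tmp/top0.npz')); P=cloud(s)
# rack / slides: points in region
q=P.reshape(-1,3); reg=(abs(q[:,0]-.5)<.1)&(abs(q[:,1]-.24)<.12)
for lo,hi in[(.02,.04),(.1,.2)]:
    r=q[reg&(q[:,2]>lo)&(q[:,2]<hi)]; print(len(r),r.mean(0),cv2.minAreaRect((r[:,:2]*1000).astype(np.float32)))
    if lo>.05:
        print(r.round(3).tolist()[:80])
reg=(abs(q[:,0]-.52)<.12)&(abs(q[:,1]+.13)<.2)
for lo,hi in[(.01,.03),(.125,.137),(.137,.15)]:
    r=q[reg&(q[:,2]>lo)&(q[:,2]<hi)]; print(len(r),r.mean(0),cv2.minAreaRect((r[:,:2]*1000).astype(np.float32)))
E
```

```text
1296 [0.50013773 0.23581883 0.02913927] ((501.1814270019531, 238.35443115234375), (160.22482299804688, 69.70032501220703), 78.25263214111328)
166 [0.50043172 0.23540672 0.13715824] ((500.75830078125, 236.22142028808594), (108.01806640625, 11.899020195007324), 78.2199935913086)
[[0.517, 0.287, 0.146], [0.515, 0.286, 0.149], [0.515, 0.284, 0.147], [0.515, 0.282, 0.145], [0.515, 0.279, 0.147], [0.516, 0.279, 0.137], [0.512, 0.289, 0.148], [0.512, 0.286, 0.148], [0.512, 0.284, 0.148], [0.512, 0.281, 0.149], [0.513, 0.28, 0.145], [0.513, 0.279, 0.139], [0.514, 0.279, 0.127], [0.515, 0.278, 0.121], [0.513, 0.267, 0.147], [0.513, 0.264, 0.147], [0.51, 0.289, 0.149], [0.51, 0.287, 0.147], [0.51, 0.283, 0.151], [0.51, 0.281, 0.151], [0.51, 0.279, 0.147], [0.511, 0.28, 0.134], [0.512, 0.28, 0.122], [0.513, 0.28, 0.115], [0.51, 0.269, 0.149], [0.51, 0.266, 0.149], [0.51, 0.265, 0.145], [0.51, 0.261, 0.15], [0.51, 0.26, 0.146], [0.511, 0.26, 0.135], [0.507, 0.289, 0.145], [0.507, 0.287, 0.146], [0.507, 0.283, 0.15], [0.508, 0.283, 0.142], [0.508, 0.282, 0.137], [0.509, 0.281, 0.129], [0.51, 0.28
[... 725 characters left out ...]
, 0.135], [0.505, 0.262, 0.125], [0.505, 0.261, 0.118], [0.506, 0.26, 0.109], [0.506, 0.257, 0.113], [0.506, 0.255, 0.108], [0.501, 0.265, 0.14], [0.501, 0.263, 0.142], [0.501, 0.262, 0.133], [0.502, 0.261, 0.129], [0.503, 0.262, 0.113], [0.503, 0.26, 0.108]]
1075 [ 0.50110397 -0.11859431  0.01914325] ((526.4194946289062, -130.20603942871094), (128.3528594970703, 237.11981201171875), 1.1705609560012817)
1666 [ 0.52551219 -0.13076738  0.13370513] ((526.9221801757812, -131.38107299804688), (99.41771697998047, 230.1691131591797), 0.3778267800807953)
1164 [ 0.52664292 -0.13250661  0.13958893] ((525.5195922851562, -131.42254638671875), (92.09815979003906, 221.04421997070312), 0.31248462200164795)
```

View pics/z1.png

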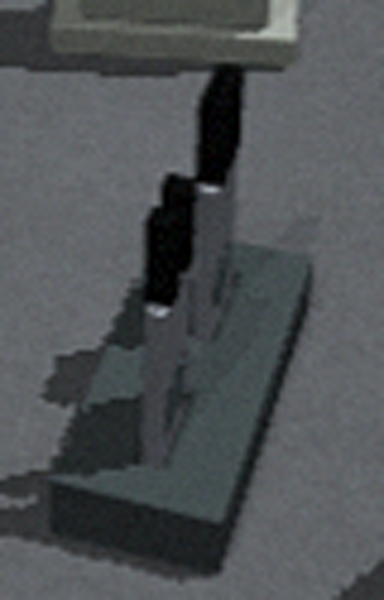

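View pics/z2.png

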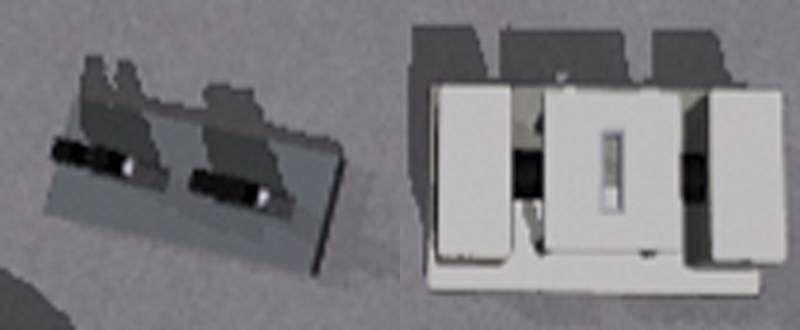

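Top view: the rack is centred near px (230,242). The left tab, near px (210,239), shows the ears' gap and is the square slide. The solid tab near px (240,245) is the round one. The photometer slot is near px (370,234). Next I move above the round slide for a wrist look.

```bash
cat >> h.py <<'E'
def plan(target,zang):
    "target TCP xyz, angle(deg) of tool z in world xy -> normalised"
    T=toolT(); d=T[:3,:3].T@(np.array(target)-T[:3,3]); za=np.degrees(np.arctan2(T[1,2],T[0,2]))
    t=-(zang-za); t=(t+180)%360-180
    print('shift',(d/.75).round(4),'turn',round(t/180,4),'za',round(za,2),'tcp',T[:3,3].round(4),'tilt y',T[:3,1].round(4))
E
python3 - <<'E'
from h import *
plan((.493,.201,.29),-11.75)
s=dict(np.load('/tmp/top0.npz')); q=cloud(s).reshape(-1,3)
r=q[(abs(q[:,0]-.5)<.1)&(abs(q[:,1]-.2)<.045)&(q[:,2]>.1)]
t=r[r[:,2]>.141]; t=t[t[:,1]<.235];print(len(t),t.mean(0),cv2.minAreaRect((t[:,:2]*1000).astype(np.float32)))
E
```

```text
shift [ 0.5286 -0.0783 -0.3595] turn 0.4558 za 70.3 tcp [0.2107 0.5885 0.2313] tilt y [ 0.e+00  1.e-04 -1.e+00]
62 [0.49359656 0.20182399 0.14713336] ((493.5327453613281, 202.1881103515625), (30.36665916442871, 11.851497650146484), 77.24159240722656)
```

Call:
{"op": "drive_tool", "data": {"commands": [[1, 0.02, -0.01, -0.015, 0.03], [1, 0.06, -0.03, -0.04, 0.07], [1, 0.11, -0.05, -0.075, 0.11], [1, 0.16, -0.07, -0.11, 0.15], [1, 0.21, -0.078, -0.143, 0.19], [1, 0.26, -0.078, -0.177, 0.23], [1, 0.31, -0.078, -0.211, 0.27], [1, 0.36, -0.078, -0.245, 0.31], [1, 0.41, -0.078, -0.279, 0.35], [1, 0.46, -0.078, -0.313, 0.39], [1, 0.505, -0.078, -0.344, 0.43], [1, 0.5286, -0.0783, -0.3595, 0.4558]], "force": 28}}

```text
time_s: 2.35
tool_pos: [0.4858, 0.21, 0.2902]
eef_rot: [-1.57, 0.0, -1.782]
force: [2.0, 0.9, 0.0]
grip_width: 0.999
```

Call:
{"op": "drive_tool", "data": {"commands": [[1, 0, 0, 0, 0], [1, 0, 0, 0, 0], [1, 0, 0, 0, 0]]}}

```text
time_s: 2.6
tool_pos: [0.4848, 0.2119, 0.2899]
eef_rot: [-1.571, 0.0, -1.776]
force: [-0.0, -0.1, -0.7]
grip_width: 0.999
```

```bash
python3 - <<'E'
from h import *
s=snap('wrist'); save(s,'w1.png'); print(s['Twc'].round(3).tolist())
np.savez('/tmp/w1.npz',**{k:np.array(v) for k,v in s.items()})
for l in ['round_slide','square_slide','rack','round_window']:
    print(l,[(w(s,d['point']).round(3).tolist(),round(d['score'],2)) for d in spotter.recognise(l,s)[:2]])
q=cloud(s).reshape(-1,3)
for y0,y1 in[(.165,.238),(.238,.31)]:
  t=q[(abs(q[:,0]-.5)<.06)&(q[:,1]>y0)&(q[:,1]<y1)&(q[:,2]>.14)&(q[:,2]<.16)]
  if len(t): print(len(t),t.mean(0),cv2.minAreaRect((t[:,:2]*1000).astype(np.float32)))
t=q[(abs(q[:,0]-.5)<.12)&(abs(q[:,1]-.24)<.12)&(q[:,2]>.025)&(q[:,2]<.035)]
print(len(t),t.mean(0),cv2.minAreaRect((t[:,:2]*1000).astype(np.float32)))
plan((.4936,.2018,.29),-11.75)
E
```

```text
[[0.979, -0.192, -0.067, 0.503], [-0.204, -0.925, -0.321, 0.295], [-0.0, 0.328, -0.945, 0.433], [0.0, 0.0, 0.0, 1.0]]
round_slide [([0.495, 0.215, 0.147], 0.94)]
square_slide [([0.508, 0.276, 0.151], 0.91)]
rack [([0.506, 0.251, 0.028], 0.75), ([0.521, -0.015, 0.087], 0.28)]
round_window [([0.495, 0.214, 0.149], 0.81)]
359 [0.49390569 0.20429532 0.14770594] ((493.8283386230469, 203.532958984375), (29.7540225982666, 11.160045623779297), 78.65238952636719)
301 [0.50903106 0.27712179 0.14777158] ((509.0387268066406, 276.3442687988281), (28.790122985839844, 11.954375267028809), 78.3398208618164)
5430 [0.5023425  0.24713203 0.03001014] ((501.4055480957031, 239.97244262695312), (159.09620666503906, 70.39083099365234), 78.17481994628906)
shift [0.012  0.0001 0.015 ] turn 0.0008 za -11.61 tcp [0.4844 0.2129 0.2901] tilt y [ 2.e-04  1.e-04 -1.e+00]
```

View pics/w1.png

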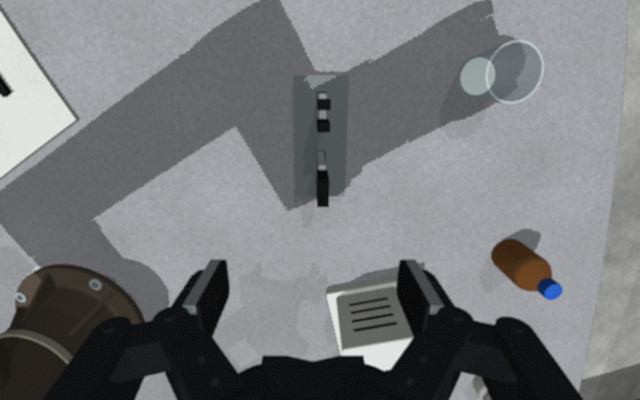

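Wrist view: solid tab at px (322,185), and the two ears of the square slide at (322,105). This agrees with the top view. Next I align over the tab and descend.

```bash
python3 - <<'E'
from h import *
plan((.4937,.203,.20),-11.8)
E
```

```text
shift [0.0104 0.1201 0.0148] turn 0.001 za -11.61 tcp [0.4844 0.2129 0.2901] tilt y [ 2.e-04  1.e-04 -1.e+00]
```

Call:
{"op": "drive_tool", "data": {"commands": [[1, 0.005, 0.02, 0.007, 0.001], [1, 0.01, 0.05, 0.0148, 0.001], [1, 0.01, 0.08, 0.0148, 0.001], [1, 0.01, 0.11, 0.0148, 0.001], [1, 0.01, 0.12, 0.0148, 0.001], [1, 0.01, 0.12, 0.0148, 0.001], [1, 0.01, 0.12, 0.0148, 0.001]]}}

```text
time_s: 3.43
tool_pos: [0.4945, 0.2028, 0.2006]
eef_rot: [-1.571, 0.0, -1.778]
force: [-0.3, -0.5, 0.7]
grip_width: 1.0
```

```bash
python3 - <<'E'
from h import *
plan((.4937,.203,.109),-11.8)
s=snap('wrist'); save(s,'w2.png')
plan((.4937,.203,.109),-11.8)
np.savez('/tmp/w2.npz',**{k:np.array(v) for k,v in s.items()})
q=cloud(s).reshape(-1,3)
t=q[(abs(q[:,0]-.494)<.03)&(q[:,1]>.165)&(q[:,1]<.238)&(q[:,2]>.143)&(q[:,2]<.155)]
if len(t): print(len(t),t.mean(0),cv2.minAreaRect((t[:,:2]*1000).astype(np.float32)))
t=q[(abs(q[:,0]-.5)<.12)&(abs(q[:,1]-.24)<.12)&(q[:,2]>.025)&(q[:,2]<.035)]
print(len(t),t.mean(0),cv2.minAreaRect((t[:,:2]*1000).astype(np.float32)))
plan((.4937,.203,.109),-11.8)
E
```

```text
shift [-1.000e-04  1.221e-01 -1.100e-03] turn -0.0004 za -11.87 tcp [0.4945 0.2028 0.2006] tilt y [ 3.e-04  1.e-04 -1.e+00]
shift [ 1.000e-04  1.228e-01 -1.600e-03] turn -0.0005 za -11.88 tcp [0.4947 0.2028 0.2011] tilt y [ 1.5e-03  5.0e-04 -1.0e+00]
678 [0.4940972  0.20465009 0.14781584] ((493.8109436035156, 203.31382751464844), (30.18018913269043, 11.998292922973633), 78.2943115234375)
8791 [0.50316194 0.24794188 0.03002699] ((501.44866943359375, 239.5235595703125), (160.13571166992188, 70.75697326660156), 78.34483337402344)
shift [ 1.000e-04  1.228e-01 -1.600e-03] turn -0.0005 za -11.88 tcp [0.4947 0.2028 0.2011] tilt y [ 1.5e-03  5.0e-04 -1.0e+00]
```

View pics/w2.png

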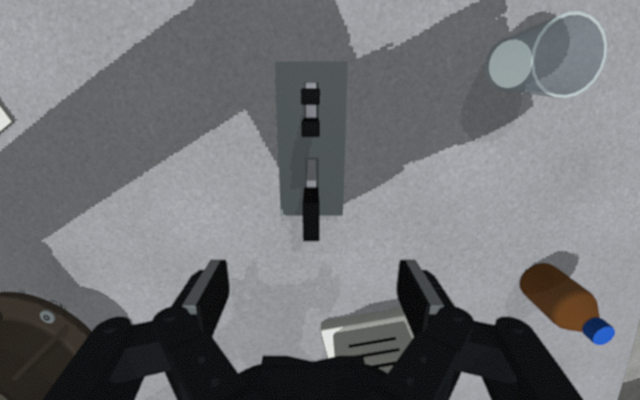

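The tab at px (311,213) lies midway between the pads (centre at about 312), and the measurements agree. Descending.

Call:
{"op": "drive_tool", "data": {"commands": [[1, 0, 0.02, -0.001, 0], [1, 0, 0.045, -0.001, 0], [1, 0, 0.07, -0.001, 0], [1, 0, 0.095, -0.001, 0], [1, 0, 0.115, -0.001, 0], [1, 0, 0.122, -0.001, 0], [1, 0, 0.122, -0.001, 0], [1, 0, 0.122, -0.001, 0]]}}

```text
time_s: 4.15
tool_pos: [0.4942, 0.2027, 0.1095]
eef_rot: [-1.57, 0.001, -1.779]
force: [-0.0, 0.0, -0.0]
grip_width: 0.998
```

Call:
{"op": "drive_tool", "data": {"commands": [[0, 0, 0, 0, 0], [0, 0, 0, 0, 0], [0, 0, 0, 0, 0], [0, 0, 0, 0, 0], [0, 0, 0, 0, 0], [0, 0, 0, 0, 0], [0, 0, 0, 0, 0], [0, 0, 0, 0, 0], [0, 0, 0, 0, 0], [0, 0, 0, 0, 0], [0, 0, 0, 0, 0], [0, 0, 0, 0, 0]], "force": 28}}

```text
time_s: 5.15
tool_pos: [0.4936, 0.2025, 0.1087]
eef_rot: [-1.571, 0.0, -1.779]
force: [-2.7, 0.4, 5.6]
grip_width: 0.138
```

```bash
python3 - <<'E'
from h import *
o=get_obs(); print(o['time_s'],o['grip_width'],o['force'].round(1),o['ft_torque'].round(2),o['tool_pos'].round(4))
s=snap('wrist'); save(s,'w3.png')
plan((.4937,.203,.109),-11.8)
E
```

```text
5.15 0.13755490944955592 [-2.7  0.4  5.6] [0.13 0.49 0.01] [0.4936 0.2025 0.1087]
shift [-0.0007 -0.0005 -0.    ] turn -0.0007 za -11.92 tcp [0.4936 0.2025 0.1086] tilt y [ 0.e+00  1.e-04 -1.e+00]
```

View pics/w3.png

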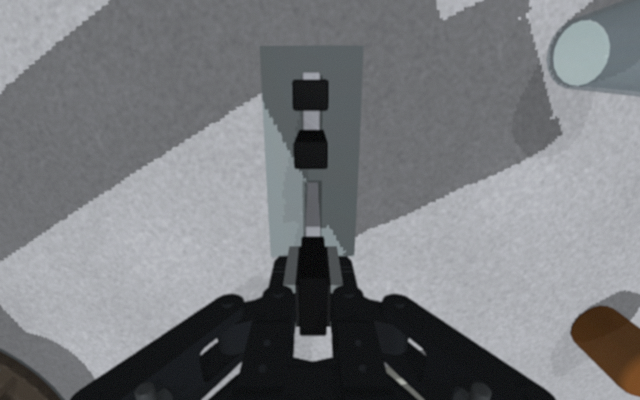

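Call:
{"op": "drive_tool", "data": {"commands": [[0, 0, -0.005, 0, 0], [0, 0, -0.015, 0, 0], [0, 0, -0.03, 0, 0], [0, 0, -0.05, 0, 0], [0, 0, -0.08, 0, 0], [0, 0, -0.11, 0, 0], [0, 0, -0.14, 0, 0], [0, 0, -0.17, 0, 0], [0, 0, -0.2, 0, 0], [0, 0, -0.23, 0, 0], [0, 0, -0.25, 0, 0], [0, 0, -0.25, 0, 0]]}}

```text
time_s: 6.2
tool_pos: [0.4944, 0.2026, 0.2994]
eef_rot: [-1.566, 0.002, -1.779]
force: [-0.3, 0.1, -1.0]
grip_width: 0.139
```

```bash
python3 - <<'E'
from h import *
o=get_obs(); print(o['time_s'],o['grip_width'],o['force'].round(1),o['tool_pos'].round(4))
for n in ['wrist','side']:
    s=snap(n); save(s,n+'4.png'); np.savez('/tmp/'+n+'4.npz',**{k:np.array(v) for k,v in s.items()})
plan((.526,-.131,.305),-89.5)
E
```

```text
6.2 0.13890982209522212 [-0.3  0.1 -1. ] [0.4944 0.2026 0.2994]
shift [ 0.4259 -0.0121  0.1343] turn 0.431 za -11.92 tcp [0.4934 0.2023 0.2959] tilt y [ 5.e-04  1.e-04 -1.e+00]
```

View pics/wrist4.png

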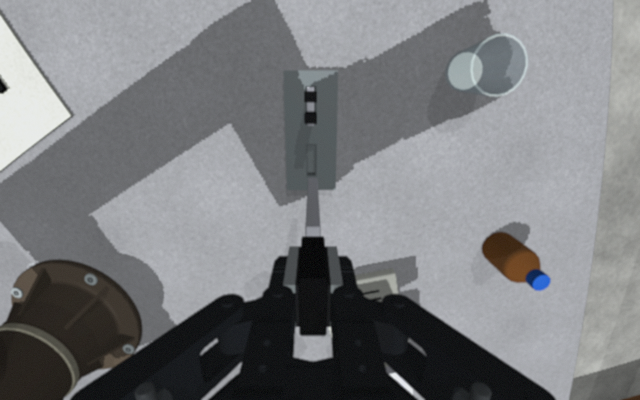

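View pics/side4.png

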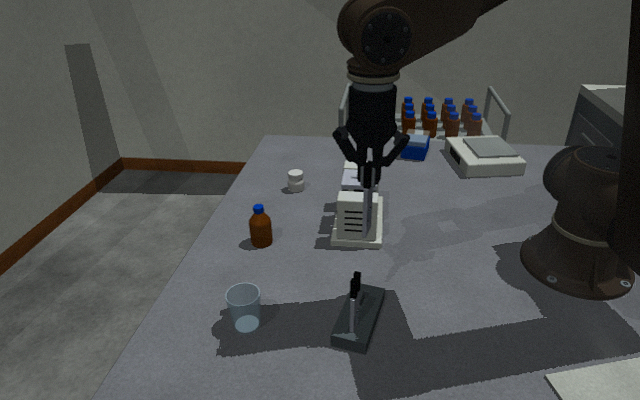

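The round slide hangs clear and upright, and the square slide is still in its pocket. Next I go to a stand-off 70 mm short of the slot, so the wrist camera can see it.

```bash
python3 - <<'E'
from h import *
plan((.456,-.131,.30),-89.5)
E
```

```text
shift [ 0.4451 -0.0055  0.043 ] turn 0.431 za -11.92 tcp [0.4934 0.2023 0.2959] tilt y [ 5.e-04  1.e-04 -1.e+00]
```

Call:
{"op": "drive_tool", "data": {"commands": [[0, 0.01, -0.0055, 0.001, 0.01], [0, 0.035, -0.0055, 0.003, 0.035], [0, 0.075, -0.0055, 0.007, 0.073], [0, 0.12, -0.0055, 0.012, 0.112], [0, 0.165, -0.0055, 0.016, 0.151], [0, 0.21, -0.0055, 0.02, 0.19], [0, 0.255, -0.0055, 0.025, 0.229], [0, 0.3, -0.0055, 0.03, 0.268], [0, 0.345, -0.0055, 0.034, 0.307], [0, 0.385, -0.0055, 0.037, 0.346], [0, 0.415, -0.0055, 0.04, 0.385], [0, 0.435, -0.0055, 0.042, 0.415]]}}

```text
time_s: 7.3
tool_pos: [0.456, -0.1256, 0.2991]
eef_rot: [-1.571, -0.002, -3.092]
force: [0.5, 0.1, -1.9]
grip_width: 0.138
```

```bash
python3 - <<'E'
from h import *
plan((.456,-.131,.30),-89.5)
E
```

```text
shift [ 0.0003 -0.0012  0.0071] turn 0.0129 za -87.18 tcp [ 0.456  -0.1256  0.2991] tilt y [-1.9e-03  5.0e-04 -1.0e+00]
```

Call:
{"op": "drive_tool", "data": {"commands": [[0, 0, -0.001, 0.005, 0.01], [0, 0, -0.001, 0.007, 0.0129], [0, 0, -0.001, 0.007, 0.0129], [0, 0, -0.001, 0.007, 0.0129], [0, 0, -0.001, 0.007, 0.0129]]}}

```text
time_s: 7.72
tool_pos: [0.4574, -0.1277, 0.3007]
eef_rot: [-1.571, -0.0, -3.121]
force: [0.0, -0.2, -0.4]
grip_width: 0.134
```

```bash
python3 - <<'E'
from h import *
plan((.526,-.131,.30),-89.5)
s=snap('wrist'); save(s,'w5.png'); np.savez('/tmp/w5.npz',**{k:np.array(v) for k,v in s.items()})
P=cloud(s); q=P.reshape(-1,3)
m=(abs(q[:,0]-.526)<.07)&(abs(q[:,1]+.131)<.06)&(abs(q[:,2]-.14)<.004)
t=q[m]; print(len(t),t.mean(0),cv2.minAreaRect((t[:,:2]*1000).astype(np.float32)))
# slot: below-deck points inside
m=(abs(q[:,0]-.526)<.035)&(abs(q[:,1]+.131)<.025)&(q[:,2]<.132)&(q[:,2]>0)
t=q[m]; print(len(t),t.mean(0))
print(s['Twc'].round(3).tolist())
c=s['image'][:,:,::-1]; cv2.imwrite('pics/w5z.png',cv2.resize(c[60:260,200:440],None,fx=3,fy=3,interpolation=cv2.INTER_CUBIC))
E
```

```text
shift [-0.0914  0.0009  0.0063] turn 0.0039 za -88.81 tcp [ 0.4574 -0.1277  0.3007] tilt y [-2.e-04  3.e-04 -1.e+00]
8233 [ 0.52822518 -0.13103649  0.14005739] ((526.171875, -131.02987670898438), (89.60641479492188, 90.67487335205078), 0.03935428708791733)
425 [ 0.52121955 -0.13268973  0.02385166]
[[0.02, -0.944, -0.329, 0.543], [-1.0, -0.02, -0.006, -0.126], [-0.001, 0.329, -0.944, 0.443], [0.0, 0.0, 0.0, 1.0]]
```

View pics/w5.png

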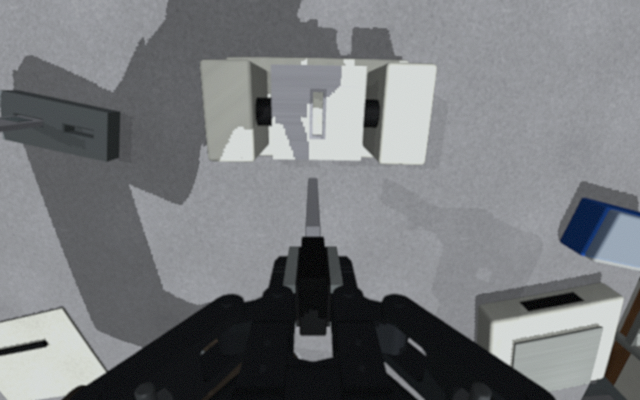

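```bash
python3 - <<'E'
from h import *
c=cv2.imread('pics/w5.png'); cv2.imwrite('pics/w5z.png',np.hstack([cv2.resize(c[75:155,270:365],None,fx=5,fy=5,interpolation=cv2.INTER_CUBIC),cv2.resize(c[170:250,285:345],None,fx=5,fy=5,interpolation=cv2.INTER_CUBIC)]))
s=dict(np.load('/tmp/w5.npz')); 
# project nominal slot with guess
x0,y0=.5262,-.131
for h,v,z in[(.021,.005,.137),(.024,.008,.14),(.045,.045,.14)]:
  print(proj(s,[(x0+a*h,y0+b*v,z) for a,b in[(1,1),(1,-1),(-1,-1),(-1,1)]]).round(1).tolist())
g=s['image'].astype(int).sum(2)//3
print(g[114,300:335]); print(g[80:150,318])
E
```

```text
[[312.6, 91.4], [323.0, 91.6], [321.7, 135.4], [311.8, 135.1]]
[[309.5, 88.0], [326.3, 88.3], [324.7, 138.8], [308.7, 138.5]]
[[270.4, 63.7], [366.5, 65.8], [360.0, 160.2], [272.3, 158.4]]
[142 144 142 142 140 141 164 200 211 199 183 176 188 208 214 215 215 216
 214 216 215 205 177 161 160 178 205 216 218 214 215 215 216 216 215]
[140 141 141 140 139 139 140 138 128 118 114 117 123 132 134 133 135 135
 138 146 148 149 150 150 149 149 154 172 200 214 216 216 215 215 214 215
 216 213 214 215 215 214 213 213 215 216 215 214 215 216 215 216 216 207
 173 145 149 166 181 200 212 215 215 216 216 214 216 215 217 214]
```

View pics/w5z.png

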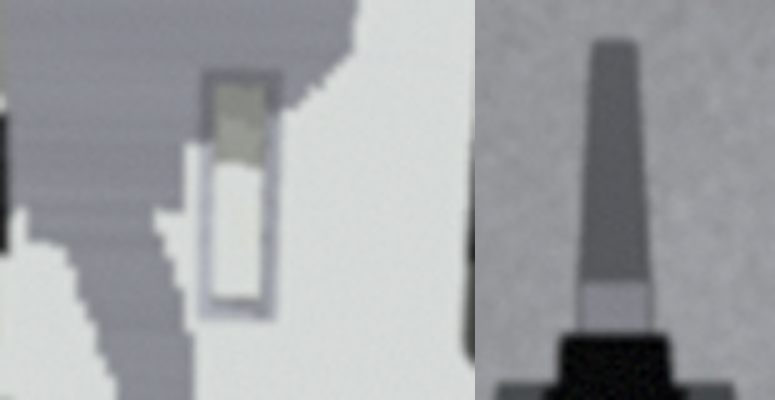

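```bash
python3 - <<'E'
from h import *
s=dict(np.load('/tmp/w5.npz')); T=s['Twc']@np.linalg.inv(s['T_tool_cam'])
def pt(L): 
    L=np.array(L,float); return proj(s,L@T[:3,:3].T+T[:3,3]).round(1).tolist()
print('bottom near',pt([(-.02,.1007,-.004),(-.02,.1007,.004)]))
print('plate top near',pt([(-.02,.0007,-.004),(-.02,.0007,.004)]))
print('tab top near',pt([(-.015,-.0393,-.006),(-.015,-.0393,.006),(.015,-.0393,-.006),(.015,-.0393,.006)]))
Ti=np.linalg.inv(T); q=cloud(s).reshape(-1,3); L=q@Ti[:3,:3].T+Ti[:3,3]
v=q[:,2]>.05
for lo,hi in[(.0,.02),(.02,.04),(.04,.06),(.06,.08),(.08,.1)]:
    m=v&(L[:,1]>lo)&(L[:,1]<hi)&(abs(L[:,2])<.012)&(abs(L[:,0])<.035); a=L[m]; print(lo,len(a),np.median(a,0).round(4),a[:,2].min().round(4),a[:,2].max().round(4),a[:,1].max().round(4))
# deck edge/yaw
m=(abs(q[:,0]-.526)<.07)&(abs(q[:,1]+.131)<.075)&(abs(q[:,2]-.14)<.004); t=q[m]
u=[];
for y in np.arange(-.165,-.097,.004):
    k=t[abs(t[:,1]-y)<.002]; u.append((y,k[:,0].min(),k[:,0].max()))
u=np.array(u); print(np.degrees(np.polyfit(u[:,0],u[:,1],1)[0]),np.degrees(np.polyfit(u[:,0],u[:,2],1)[0]),u[:,1:].mean(0))
E
```

```text
bottom near [[307.6, 178.2], [317.1, 178.2]]
plate top near [[304.5, 228.0], [319.8, 228.0]]
tab top near [[297.1, 280.5], [326.8, 280.5], [298.4, 338.0], [325.6, 338.0]]
0.0 309 [-0.0209  0.0042 -0.0001] -0.0038 0.004 0.02
0.02 146 [-0.0211  0.0288 -0.0001] -0.0039 0.0041 0.0399
0.04 113 [-0.0211  0.0498 -0.0002] -0.0045 0.004 0.0593
0.06 85 [-0.0212  0.07   -0.0002] -0.004 0.0036 0.0797
0.08 59 [-0.0212  0.0889 -0.0003] -0.0036 0.0038 0.0975
0.05475265954835722 -0.1970654332223421 [0.48179394 0.57062905]
```

```bash
python3 - <<'E'
from h import *
plan((.5249,-.1313,.27),-90)
E
```

```text
shift [-0.0899  0.041   0.0066] turn 0.0066 za -88.82 tcp [ 0.4574 -0.1278  0.3008] tilt y [-1.e-04  2.e-04 -1.e+00]
```

Call:
{"op": "drive_tool", "data": {"commands": [[0, -0.01, 0, 0.003, 0.003], [0, -0.03, 0, 0.0066, 0.0066], [0, -0.055, 0.005, 0.0066, 0.0066], [0, -0.075, 0.02, 0.0066, 0.0066], [0, -0.09, 0.035, 0.0066, 0.0066], [0, -0.09, 0.041, 0.0066, 0.0066], [0, -0.09, 0.041, 0.0066, 0.0066], [0, -0.09, 0.041, 0.0066, 0.0066], [0, -0.09, 0.041, 0.0066, 0.0066]]}}

```text
time_s: 8.52
tool_pos: [0.5247, -0.1322, 0.2707]
eef_rot: [-1.571, 0.001, 3.139]
force: [0.6, -0.0, -1.8]
grip_width: 0.139
```

```bash
python3 - <<'E'
from h import *
plan((.5249,-.1313,.27),-90)
s=snap('wrist'); save(s,'w6.png'); np.savez('/tmp/w6.npz',**{k:np.array(v) for k,v in s.items()})
c=cv2.imread('pics/w6.png'); cv2.imwrite('pics/w6z.png',cv2.resize(c[100:260,240:400],None,fx=3.7,fy=3.7,interpolation=cv2.INTER_CUBIC))
plan((.5249,-.1313,.27),-90)
T=s['Twc']@np.linalg.inv(s['T_tool_cam'])
Ti=np.linalg.inv(T); q=cloud(s).reshape(-1,3); L=q@Ti[:3,:3].T+Ti[:3,3]
v=q[:,2]>.145
for lo,hi in[(.0,.02),(.02,.04),(.04,.06),(.06,.08),(.08,.11)]:
    m=v&(L[:,1]>lo)&(L[:,1]<hi)&(abs(L[:,2])<.012)&(abs(L[:,0])<.035); a=L[m]; print(lo,len(a),np.median(a,0).round(4),a[:,2].min().round(4),a[:,2].max().round(4),a[:,1].max().round(4))
x0,y0=.5258,-.1313
for h,v,z in[(.021,.005,.137),(.024,.008,.14),(.045,.045,.14)]:
  print(proj(s,[(x0+a*h,y0+b*v,z) for a,b in[(1,1),(1,-1),(-1,-1),(-1,1)]]).round(1).tolist())
m=(abs(q[:,0]-.526)<.07)&(abs(q[:,1]+.131)<.06)&(abs(q[:,2]-.14)<.004)
t=q[m]; print(len(t),t.mean(0),cv2.minAreaRect((t[:,:2]*1000).astype(np.float32)))
E
```

```text
shift [-0.0003  0.001  -0.0012] turn -0.0007 za -90.13 tcp [ 0.5247 -0.1322  0.2707] tilt y [ 6.e-04 -2.e-04 -1.e+00]
shift [-0.0002  0.0012 -0.0013] turn -0.0007 za -90.13 tcp [ 0.5247 -0.1323  0.2709] tilt y [ 1.e-03 -3.e-04 -1.e+00]
0.0 321 [-0.0208  0.0035 -0.0001] -0.0039 0.0057 0.02
0.02 145 [-0.0211  0.0293 -0.0001] -0.0039 0.0041 0.0398
0.04 110 [-0.0211  0.0496  0.0005] -0.0045 0.004 0.0593
0.06 83 [-0.0212  0.0693 -0.0003] -0.0041 0.0036 0.0795
0.08 62 [-0.0211  0.0885  0.0001] -0.0036 0.0038 0.0982
[[306.1, 167.0], [316.7, 166.9], [316.6, 208.7], [306.5, 208.7]]
[[302.8, 164.5], [320.0, 164.5], [319.7, 212.6], [303.4, 212.6]]
[[261.7, 142.0], [360.9, 141.7], [356.4, 231.9], [266.9, 232.1]]
7762 [ 0.53064504 -0.13090155  0.13997569] ((526.396484375, -130.88882446289062), (90.53152465820312, 90.46531677246094), 0.10285305231809616)
```

View pics/w6z.png

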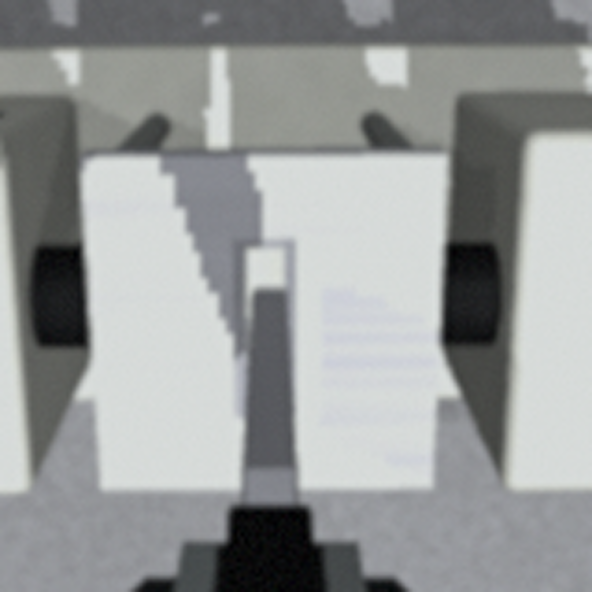

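Slot and slide pixels agree with the predictions to about 0.5 px. Applying a 1 mm correction, then descending slowly to the mouth.

Call:
{"op": "drive_tool", "data": {"commands": [[0, 0, 0, -0.0012, 0], [0, 0, 0, -0.0012, 0], [0, 0, 0.01, -0.0012, 0], [0, 0, 0.02, -0.0012, 0], [0, 0, 0.028, -0.0012, 0], [0, 0, 0.034, -0.0012, 0], [0, 0, 0.034, -0.0012, 0], [0, 0, 0.034, -0.0012, 0]]}}

```text
time_s: 9.23
tool_pos: [0.5249, -0.1314, 0.2442]
eef_rot: [-1.571, -0.001, 3.139]
force: [-0.3, -0.7, -0.9]
grip_width: 0.14
```

```bash
python3 - <<'E'
from h import *
plan((.5248,-.1314,.1657),-90)
s=snap('wrist'); save(s,'w7.png'); np.savez('/tmp/w7.npz',**{k:np.array(v) for k,v in s.items()})
c=cv2.imread('pics/w7.png'); cv2.imwrite('pics/w7z.png',cv2.resize(c[120:260,240:380],None,fx=4,fy=4,interpolation=cv2.INTER_CUBIC))
plan((.5248,-.1314,.1657),-90)
o=get_obs(); print(o['force'])
x0,y0=.5258,-.1314
for h,v,z in[(.021,.005,.137),(.024,.008,.14)]:
  print(proj(s,[(x0+a*h,y0+b*v,z) for a,b in[(1,1),(1,-1),(-1,-1),(-1,1)]]).round(1).tolist())
E
```

```text
shift [1.000e-04 1.046e-01 1.000e-04] turn -0.0008 za -90.14 tcp [ 0.5249 -0.1314  0.2442] tilt y [-7.e-04  4.e-04 -1.e+00]
shift [0.0003 0.1051 0.    ] turn -0.0007 za -90.13 tcp [ 0.525  -0.1314  0.2445] tilt y [-0.e+00  1.e-04 -1.e+00]
[-0.40232778  0.64304219 -1.82204939]
[[306.6, 174.0], [318.3, 174.0], [318.1, 219.2], [307.0, 219.2]]
[[303.0, 171.4], [321.9, 171.4], [321.5, 223.6], [303.7, 223.6]]
```

View pics/w7z.png

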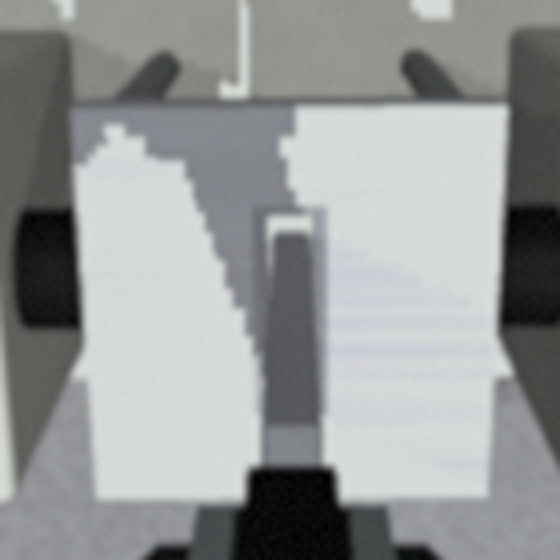

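The slide's lower end (zoom px 272–312) sits inside the slot (267–313), about 0.4 mm to the right. Nudging it and lowering.

Call:
{"op": "drive_tool", "data": {"commands": [[0, 0, 0, -0.0005, 0], [0, 0, 0.005, -0.0005, 0], [0, 0, 0.01, -0.0005, 0], [0, 0, 0.015, -0.0005, 0], [0, 0, 0.02, -0.0005, 0], [0, 0, 0.025, -0.0005, 0], [0, 0, 0.025, -0.0005, 0], [0, 0, 0.025, -0.0005, 0]]}}

```text
time_s: 9.95
tool_pos: [0.5249, -0.131, 0.2256]
eef_rot: [-1.571, -0.0, 3.139]
force: [0.4, 0.2, -1.1]
grip_width: 0.136
```

```bash
python3 - <<'E'
from h import *
plan((.5248,-.1314,.1657),-90)
o=get_obs(); print(o['force'],o['ft_torque'])
s=snap('wrist'); save(s,'w8.png')
c=cv2.imread('pics/w8.png'); cv2.imwrite('pics/w8z.png',cv2.resize(c[120:260,240:380],None,fx=4,fy=4,interpolation=cv2.INTER_CUBIC))
E
```

```text
shift [0.0001 0.0798 0.0006] turn -0.0007 za -90.13 tcp [ 0.5249 -0.131   0.2256] tilt y [-4.e-04  3.e-04 -1.e+00]
[ 0.3831237   0.16216213 -1.1405206 ] [-0.00565977  0.03858639 -0.01131469]
```

View pics/w8z.png

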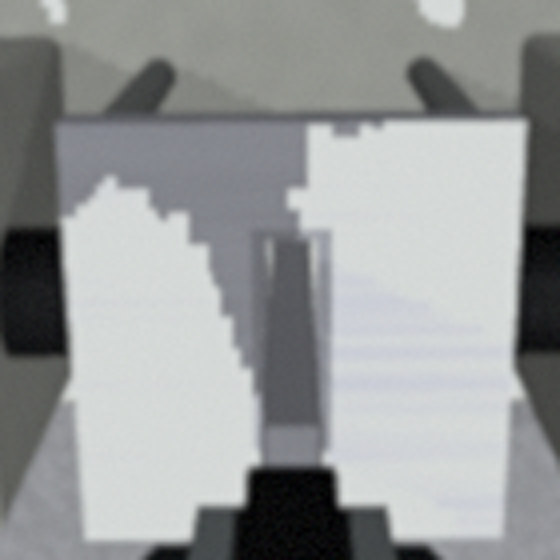

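The lower end is in the slot with gaps on both sides and no extra force, so I continue down.

Call:
{"op": "drive_tool", "data": {"commands": [[0, 0, 0.005, 0, 0], [0, 0, 0.012, 0, 0], [0, 0, 0.019, 0, 0], [0, 0, 0.026, 0, 0], [0, 0, 0.033, 0, 0], [0, 0, 0.04, 0, 0], [0, 0, 0.045, 0, 0], [0, 0, 0.045, 0, 0]]}}

```text
time_s: 10.67
tool_pos: [0.5246, -0.1308, 0.1911]
eef_rot: [-1.571, -0.001, 3.139]
force: [-0.9, -0.2, -1.5]
grip_width: 0.138
```

```bash
python3 - <<'E'
from h import *
plan((.5248,-.1311,.1657),-90)
o=get_obs(); print(o['force'],o['ft_torque'])
E
```

```text
shift [-0.0002  0.0339  0.0004] turn -0.0007 za -90.13 tcp [ 0.5246 -0.1308  0.1911] tilt y [-1.3e-03  6.0e-04 -1.0e+00]
[-0.86746446 -0.1571956  -1.46081105] [ 0.01711725 -0.00620191  0.00984009]
```

Call:
{"op": "drive_tool", "data": {"commands": [[0, 0, 0.005, 0, 0], [0, 0, 0.011, 0, 0], [0, 0, 0.017, 0, 0], [0, 0, 0.023, 0, 0], [0, 0, 0.029, 0, 0], [0, 0, 0.034, 0, 0], [0, 0, 0.034, 0, 0], [0, 0, 0.034, 0, 0], [0, 0, 0.034, 0, 0]]}}

```text
time_s: 11.42
tool_pos: [0.525, -0.131, 0.1667]
eef_rot: [-1.571, 0.0, 3.139]
force: [0.1, 0.1, -1.1]
grip_width: 0.134
```

```bash
python3 - <<'E'
from h import *
plan((.5248,-.1311,.1657),-90)
o=get_obs(); print(o['force'],o['ft_torque'],o['grip_width'])
s=snap('wrist'); save(s,'w9.png')
T=s['Twc']@np.linalg.inv(s['T_tool_cam'])
c=cv2.imread('pics/w9.png')
d=snap('side'); save(d,'s9.png'); e=cv2.imread('pics/s9.png')
cv2.imwrite('pics/z9.png',np.hstack([cv2.resize(c[120:260,240:380],(400,400),interpolation=cv2.INTER_CUBIC),cv2.resize(e[90:260,290:460],(400,400),interpolation=cv2.INTER_CUBIC)]))
def pt(L): L=np.array(L,float); return proj(s,L@T[:3,:3].T+T[:3,3]).round(1).tolist()
print('plate top near',pt([(-.021,.0007,-.004),(-.021,.0007,.004)]))
q=cloud(s).reshape(-1,3)
m=(abs(q[:,0]-.5468)<.004)&(abs(q[:,1]+.131)<.003)&(q[:,2]>.141); a=q[m]
print(len(a),a[:,2].min(),a[:,2].max(),np.median(a,0))
x0,y0=.5258,-.1314
for h,v,z in[(.021,.005,.137),(.024,.008,.14)]:
  print(proj(s,[(x0+a*h,y0+b*v,z) for a,b in[(1,1),(1,-1),(-1,-1),(-1,1)]]).round(1).tolist())
E
```

```text
shift [0.0003 0.0013 0.0002] turn -0.0007 za -90.13 tcp [ 0.525  -0.131   0.1667] tilt y [ 2.e-04  0.e+00 -1.e+00]
[ 0.11096422  0.06459812 -1.12540553] [-0.02792393 -0.00749256  0.0187985 ] 0.13389919794261748
plate top near [[304.5, 226.3], [319.8, 226.2]]
248 0.1413933944181092 0.16749923143236642 [ 0.54604243 -0.1309348   0.15926362]
[[304.7, 205.6], [321.0, 205.6], [320.6, 265.2], [305.4, 265.2]]
[[299.5, 202.7], [326.2, 202.6], [325.2, 271.6], [300.8, 271.7]]
```

View pics/z9.png

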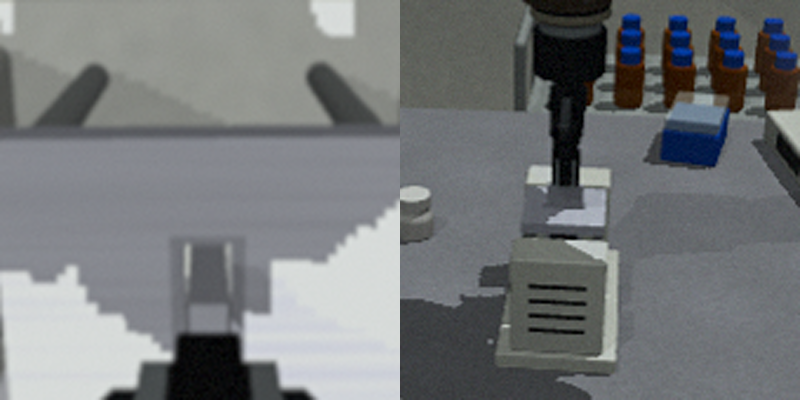

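View pics/w9.png

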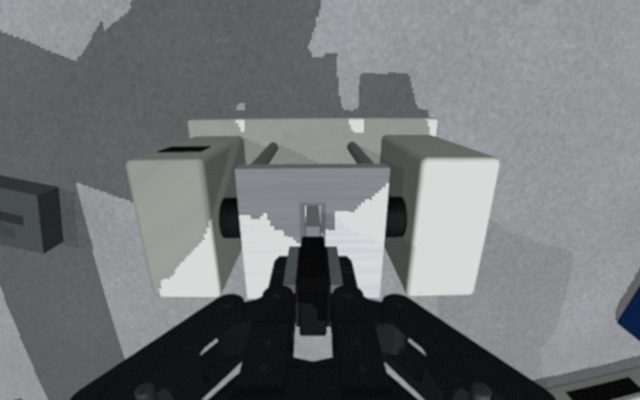

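Call:
{"op": "drive_tool", "data": {"commands": [[0, 0, 0.001, 0, 0], [0, 0, 0.001, 0, 0], [0, 0, 0.001, 0, 0], [0, 0, 0.001, 0, 0], [0, 0, 0.001, 0, 0], [0, 0, 0.001, 0, 0]]}}

```text
time_s: 12.02
tool_pos: [0.5249, -0.131, 0.1659]
eef_rot: [-1.571, 0.0, 3.139]
force: [-0.4, 0.1, -0.9]
grip_width: 0.137
```

```bash
python3 - <<'E'
from h import *
plan((.5248,-.1311,.1657),-90)
o=get_obs(); print(o['time_s'],o['force'],o['grip_width'],abs(o['dq']).max())
s=snap('top'); save(s,'t10.png'); q=cloud(s).reshape(-1,3)
for l in ['square_slide','bottle','beaker','jar']:
    print(l,[(w(s,d['point']).round(3).tolist(),round(d['score'],2)) for d in spotter.recognise(l,s)[:2]])
ctrl.close_job()
E
```

```text
shift [0.0002 0.0002 0.0002] turn -0.0007 za -90.13 tcp [ 0.5249 -0.131   0.1659] tilt y [ 1.e-04  1.e-04 -1.e+00]
12.0167 [-0.39817953  0.13264726 -0.86159867] 0.13734716882819606 0.0015880250622525842
square_slide [([0.503, 0.26, 0.13], 0.64)]
bottle [([0.755, -0.007, 0.074], 0.63)]
beaker [([0.735, 0.286, 0.044], 0.89)]
jar [([0.728, -0.298, 0.061], 0.71)]
the job is handed in; nothing more can be done
```

I took the round-window slide from the rack at 28 N, carried it to the photometer and lowered it through the slot. The job was handed in at about 12 s with the slide still held still in the beam; no verdict was reported.

**Height:** The window centre works out at about z = 0.105 m, level with the beam. This is worked out from the tool height and where the tab was gripped, because the deck hides the window. The plate's top edge matched its predicted place in the wrist picture within about 1 px.

**Sideways and square:** The slide sat within about 0.5 mm of the slot's centre. It looked upright and was square to the tubes to within about half a degree. In the last wrist picture there were gaps on both long sides.

**Force and stillness:** The wrist force was about 1 N, close to the slide's own weight, so I saw no sign of it pressing on the photometer. The arm was at rest.

**Other objects:** The bottle, beaker and jar were found within 4 mm of where they started.

**Square slide:** The last top-view report put it at (0.503, 0.260, 0.130), about 17 mm from the tab centre I measured at the start (0.509, 0.276, 0.148). I think this is a less exact fix on the part that was visible. Its pocket was not approached after the lift, and it was still standing in place in the pictures taken just after. I did not re-measure it by depth before handing in.

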